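# Seat the cordless probe in the leaning heater well

### The arm

A 6-joint arm with a two-finger parallel gripper is mounted at the origin on a cart in front of the work surface, level with it; the furniture and walls round the work are solid. World frame = base frame: x ahead of the robot, y to its left, z up, the work surface at z = 0. Lengths are in mm, angles in rad, forces in N, time in s.
With the tool pointing down it reaches from about 275 to 825 mm from the base axis. Payload 5.2 kg.
Tool frame: the origin (TCP) lies midway between the tips of the shut fingers; the grasp point (between the pads) lies 19 mm behind it; z points along the fingers, y is the line along which they close (so a half turn about z gives the same grasp; the last joint's range is limited). The gripper opens to 93 mm and grips with 3 to 60 N. Pads are 15 mm wide; open, the fingers measure 128 mm over their backs; the gripper's body (75 mm by 188 mm) begins 65 mm behind the grasp point.
Start: joints at [0.929, 0.259, 1.535, -0, 1.348, -0.203], TCP at [233.649, 497.909, 218.653] pointing down, gripper open.
Joint ranges: [-3.14, 3.14], [-0.91, 2.08], [0.19, 2.58], [-1.22, 4.36], [0.22, 2.71], [-3.12, 3.12]. Speed limits (rad/s): [2.57, 2.57, 3.14, 3.14, 3.14, 3.14].

### API

Orientations are given as a unit quaternion [x, y, z, w].
In Python, from rig import robot, read_camera gives the robot as it stands.
- The arm moves only by the tool apply_moves, never from a script. Its argument "commands" is a list of rows, each a list of 5 numbers: the closure, from 0 (fully open) to 1 (shut), then the shift along the tool's x, y, z in mm, then the turn about the tool's z in degrees. In form: [[claw, tx, ty, tz, twist], ...]. A call has 1 to 5 rows; each row shifts and turns the commanded pose from where the row before left it, along the tool's axes as they then stand; what a row does not reach is not made up. A row lasts 1/12 s, in which the tool goes at most 41.7 mm and 7.16 degrees, less where a joint would pass 70% of its speed; a pose out of reach is approached as far as the arm can. A call with a gripper value outside its range is refused whole. The fingers move at their own pace and stop on an object; the grip force is fixed at half the most. Time passes only in rows, so rows that do not move let the fingers close. It gives the time, the measured TCP pose, the force, the opening and the grip force at its end, in the units of the state.
- robot.sense(): the state, without advancing time (a new reading comes with each control period).
- read_camera(name): name is "side" or "top" or "wrist"; returns a dict with "image" (384x512x3 uint8, red, green, blue), "fx", "fy", "cx", "cy" (pixels), "position" and "orientation" of the camera in the world. Camera axes: x right, y down, z forward; pixel columns grow to the right and rows downward; lengths in mm; the calibration is good to about 2 mm. A picture is of the moment at which its call begins. There is no depth.
- robot.sign_off(): hands the job in; it is judged then, once.
The state is a dict: "clock": time; "joint_positions": joint angles; "joint_vel": joint speeds; "effort": joint torques, N m; "position": TCP position; "tcp_rot": TCP orientation; "wrist_force": force on the tool from outside, world axes, zero at the start; "ft_torque": the same for the moment, N m; "gripper_width": finger opening in mm; "finger_force": force on a finger pad.
Only numpy, scipy, OpenCV 4.12 (cv2) and the standard library are available. Lean on these libraries where they do the work, as an engineer would, in place of code of your own. Each camera call takes 0.05 s, during which the arm holds its last target. There are 200 camera calls.

### The job

Take the cordless temperature probe out of its charging stand and push its rod down into the leaning well of the small heater until the orange collar sits flush on the metal plate, then let go. The metal plate with the well's mouth may have been slid to one side, so find the hole first; push through the stiff packing inside the well without ramming, and leave the pot, the plaster model and the jar alone.

Things in the scene. Friction and masses are not known exactly. Their poses are not given: they have to be found in the camera images.
- probe: loose cordless temperature probe, 140 mm long, about 90 g. Origin: centre of the underside of its round orange collar (26 mm wide, 5 mm thick); z along the probe towards the handle. Above the collar a black square handle 20 x 20 mm, z = 5 to 55 mm, flats facing x and y. It starts upright in the stand, collar on the stand's top
- probe_tip (a point): end of the probe's steel rod, 85 mm below the probe's origin; the rod is 8 mm thick with a tip tapering to 4.4 mm over its last 4 mm
- stand: fixed grey and black charging stand, foot 84 x 84 x 10 mm, column 44 x 44 mm up to z = 98 mm with an upright hole 11.5 mm wide. Origin at the centre of its underside, z up
- heater: fixed heater, grey base 170 x 120 mm and 26 mm high; a white housing, 86 mm wide, leans on it over to the heater's -x side; highest edge about 140 mm above the bench. Behind it, from about x = 0.70 on between y = 0.20 and 0.37, stands a fixed blue drawer cabinet. Origin at the centre of its underside, z up
- well: leaning well's frame, fixed on the heater. Origin in the upper face of the metal plate, 124 mm above the bench, where the mouth's centre is when the plate stands midway; z outward along the well (leans 0.50 rad from vertical towards the heater's -x), y level, across. The plate with the well can stand from -12 to +12 mm along y: different every time, not measured, visible
- bur_pot: white round pot of burs, 69 mm wide, 32 mm high, loose bystander; origin at the centre of its underside
- plaster_model: plaster dental model 66 x 74 x 32 mm, loose bystander; origin at the centre of its underside
- granule_jar: clear jar with grey granules, 70 mm wide, 92 mm high, loose bystander; origin at the centre of its underside
- plate_mid (a point): same point as the well's origin, midway of the plate's travel. The flat aluminium plate is 46 mm (well's x) by 64 mm (y), 10 mm thick, and carries the round hole, 11 mm wide, sharp-edged. It stays put against light touches and slides along y when pushed sideways with more than about 4 N
- well_depth (a point): point 85 mm below the well's origin along its axis, where the rod's tip ends (but for the plate's sideways shift) when the collar sits on the plate. Somewhere 60 to 70 mm below the mouth a stiff packing begins; it resists the rod with about 6 N and stays where it is pushed. The collar on the plate is the only firm stop
- lamp_low (a point): low end of the big black lamp arm that hangs over the bench, fixed: it fills x = 0.60 to 0.71, y = -0.43 to -0.30 from z = 0.25 upward; keep the arm well clear of it, passing on the robot's side
- microscope_top (a point): point over the fixed stereo microscope at the robot's right, level with its highest part; it fills about x = 0.20 to 0.45, y = -0.56 to -0.38 below this height. An arm that starts on the right beyond it should rise before swinging in to the work

How it is judged:
By the outcome, as a careful person would: the job done as asked, in the order asked, and still so for the second after the job is handed in, with the robot touching nothing.
It also fails if it takes over 72 s, if anything falls off the work surface, if the arm or the gripper's body presses on something with over 40 N, if the wrist force passes 120 N, or if a joint passes its speed limit or range.

## Working session

There is one attempt and no reset: what is moved stays moved. The work goes in short steps, Python scripts to look and compute and a tool call to move; the robot and the scene stay as the last step left them, time stands still between calls to the robot, and variables do not carry over. Pictures are saved under pics/ and viewed, at most 10 in all, crops included, and the job is handed in when it is done.

Besides the shell and the picture viewer there is one more tool, called after "Request:" as name(argument=value, ...), one argument or row to a line, values as JSON. apply_moves: Moves the arm, as the interface text tells. Its arguments: {"type":"object","properties":{"commands":{"type":"array"}},"required":["commands"]}

```bash
mkdir -p pics; ls
python3 - <<'E'
from rig import robot, read_camera
import cv2,numpy as np
s=robot.sense();print({k:np.round(v,3).tolist() for k,v in s.items()})
ims=[]
for n in("top","side","wrist"):
    c=read_camera(n);im=c["image"][...,::-1].copy();cv2.imwrite(f"pics/{n}0.png",im);ims.append(im)
    print(n,{k:np.round(v,4).tolist() for k,v in c.items() if k!="image"})
cv2.imwrite("pics/a.png",np.vstack([np.hstack(ims[:2]),np.hstack([ims[2],ims[2]*0])])[:, :][::1] if 0 else cv2.resize(np.hstack(ims[:2]),(800,300)))
E
```

```text
pics
{'clock': 0.0, 'joint_positions': [0.929, 0.259, 1.536, -0.0, 1.348, -0.203], 'joint_vel': [0.0, 0.001, 0.001, 0.0, 0.001, 0.0], 'effort': [-0.0, -43.732, -28.401, 0.072, 0.041, -0.0], 'position': [233.311, 497.46, 217.808], 'tcp_rot': [0.218, 0.976, -0.001, -0.0], 'wrist_force': [0.099, -0.585, -1.118], 'ft_torque': [-0.026, -0.045, -0.03], 'finger_force': 0.0, 'gripper_width': 93.136}
top {'fx': 372.3929, 'fy': 372.3929, 'cx': 258.6393, 'cy': 188.6243, 'position': [328.9111, -42.1668, 1676.0916], 'orientation': [-0.6982, 0.7137, -0.0353, 0.044]}
side {'fx': 485.3093, 'fy': 485.3093, 'cx': 254.5611, 'cy': 193.5309, 'position': [502.2462, 1536.0035, 949.842], 'orientation': [-0.0011, 0.8443, -0.5358, -0.0006]}
wrist {'fx': 278.821, 'fy': 278.821, 'cx': 255.7779, 'cy': 193.6378, 'position': [158.1212, 533.4273, 384.4834], 'orientation': [0.8344, 0.5301, 0.0803, 0.1281]}
```

View pics/top0.png

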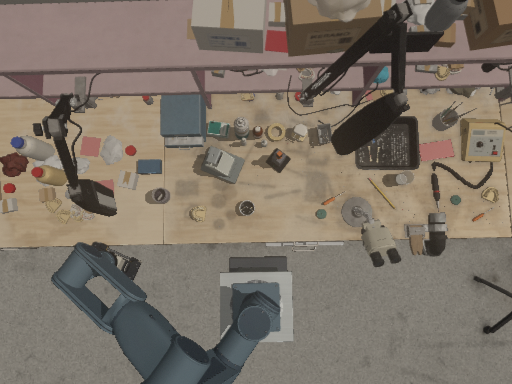

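View pics/side0.png

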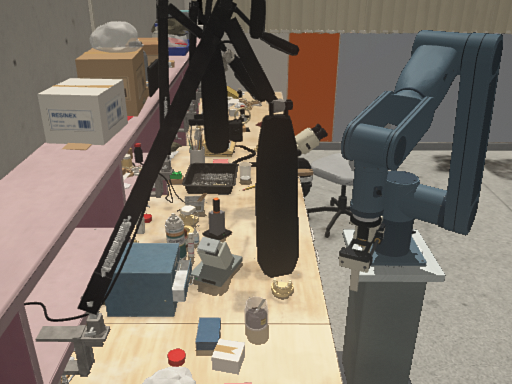

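The top view shows the heater at about (222,163), the stand with the orange collar at about (278,158), the model at (199,213), and the pot and jar at about (246,208) and (160,196). In the side view the stand is at (216,215) and the heater at (215,262). Next I enlarge these areas.

```bash
cat > h.py <<'E'
import numpy as np,cv2
from scipy.spatial.transform import Rotation as R
def ray(c,u,v):
    d=R.from_quat(c["orientation"]).apply([(u-c["cx"])/c["fx"],(v-c["cy"])/c["fy"],1.]);return np.array(c["position"]),d/np.linalg.norm(d)
def onz(c,u,v,z):
    p,d=ray(c,u,v);return p+d*(z-p[2])/d[2]
def onplane(c,u,v,q,n):
    p,d=ray(c,u,v);return p+d*((q-p)@n)/(d@n)
def two(c1,a,c2,b):
    p,d=ray(c1,*a);q,e=ray(c2,*b);t=np.linalg.lstsq(np.c_[d,-e],q-p,rcond=None)[0]
    x,y=p+d*t[0],q+e*t[1];return (x+y)/2,np.linalg.norm(x-y)
def proj(c,P):
    q=R.from_quat(c["orientation"]).inv().apply(np.array(P)-c["position"]);return np.c_[c["fx"]*q[...,0]/q[...,2]+c["cx"],c["fy"]*q[...,1]/q[...,2]+c["cy"]] if q.ndim>1 else (c["fx"]*q[0]/q[2]+c["cx"],c["fy"]*q[1]/q[2]+c["cy"])
E
python3 - <<'E'
import cv2,numpy as np
a=cv2.imread("pics/top0.png")[140:225,190:300];b=cv2.imread("pics/side0.png")[190:300,180:255]
a=cv2.resize(a,None,fx=4,fy=4,interpolation=2);b=cv2.resize(b,None,fx=4.5,fy=4.5,interpolation=2)
o=np.zeros((500,790,3),np.uint8);o[:a.shape[0],:a.shape[1]]=a;o[:b.shape[0],445:445+b.shape[1]]=b;cv2.imwrite("pics/b.png",o)
E
```

```text
(no output)
```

View pics/b.png

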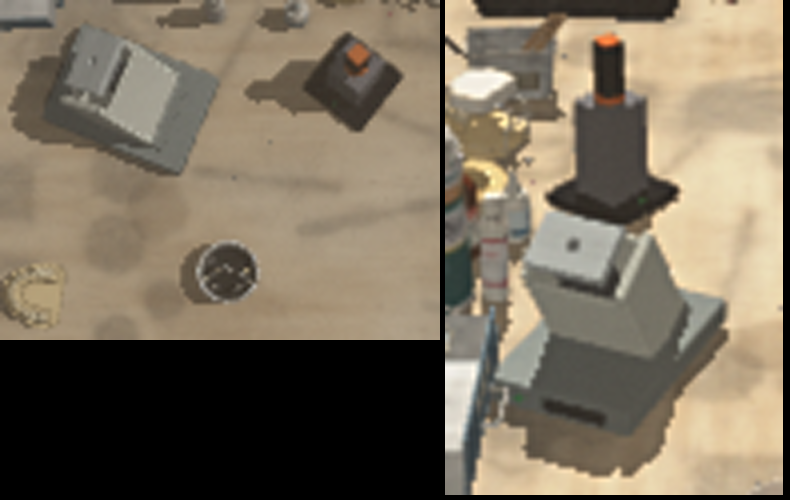

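The crops show the probe's orange top at about (279,154) in the top view. The hole is at about (213.7,155) in the top view and (208.4,244.2) in the side view. The foot and base corners are clear in the top view.

Run:
```python
from h import *
from rig import read_camera
ct,cs=read_camera("top"),read_camera("side")
f=lambda x,y:(190+(x+.5)/4-.5,140+(y+.5)/4-.5); g=lambda x,y:(180+(x-445+.5)/4.5-.5,190+(y+.5)/4.5-.5)
pr=lambda n,v:print(n,np.round(v,1))
for z in(0,10):
  F=[onz(ct,*f(*p),z) for p in((304,88),(347,32),(402,75),(358,131))];
pr("foot",F);pr("stand c",np.mean(F,0)); pr("sides",[np.linalg.norm(F[i]-F[i-1]) for i in range(4)])
pr("stand yaw",[np.degrees(np.arctan2(*(F[i]-F[i-1])[1::-1])) for i in range(4)])
pr("probe top",onz(ct,*f(357,57),153)); print(two(ct,f(357,57),cs,g(608,41)))
H=[onz(ct,*f(*p),26) for p in((218,77),(180,174),(44,118))];pr("heater",H);pr("",[np.linalg.norm(H[1]-H[0]),np.linalg.norm(H[2]-H[1])])
pr("yaw",[np.degrees(np.arctan2(*(H[0]-H[1])[1::-1])),np.degrees(np.arctan2(*(H[1]-H[2])[1::-1]))])
print("hole",two(ct,f(95,60),cs,g(573,244)),onz(ct,*f(95,60),124),onz(cs,*g(573,244),124))
pr("pot",onz(ct,*f(227,270),92));pr("model",onz(ct,*f(35,293),32));pr("jar",onz(ct,160,196,32))
pr("lamp?",onz(ct,95,195,250))
```

```text
foot [[ 639.3  -58.    10. ]
 [ 702.8 -108.4   10. ]
 [ 651.6 -169.5   10. ]
 [ 588.6 -117.9   10. ]]
stand c [ 645.6 -113.4   10. ]
sides [78.5 81.1 79.7 81.5]
stand yaw [  49.7  -38.5 -130.   140.7]
probe top [ 644.  -112.4  153. ]
(array([ 646.54552591, -112.5546021 ,  151.5337128 ]), np.float64(4.336892180022407))
heater [[651.2  38.6  26. ]
 [542.1  83.   26. ]
 [609.  235.   26. ]]
 [117.7 166.1]
yaw [ -22.1 -113.8]
hole (array([654.42573333, 164.46493462, 121.32217355]), np.float64(0.8215915204151167)) [653.44617223 164.10358115 124.        ] [654.35009349 168.75468952 124.        ]
pot [429.4  29.3  92. ]
model [412.4 244.7  32. ]
jar [491.2 415.6  32. ]
lamp? [479.2 607.3 250. ]
```

```bash
cat >> h.py <<'E'
def plan(s,target,az,n,claw=0,rnd=1):
    """rows from state s to world TCP target with tool y at azimuth az (deg), tool down"""
    y=R.from_quat(s["tcp_rot"]).as_matrix()[:,1];a0=np.degrees(np.arctan2(y[1],y[0]));p=np.array(s["position"],float)
    tw=np.round(-((az-a0+180)%360-180)/n,rnd);rows=[]
    for i in range(n):
        a=np.radians(a0);X=np.array([-np.sin(a),np.cos(a),0]);Y=np.array([np.cos(a),np.sin(a),0]);Z=np.array([0,0,-1.])
        d=(np.array(target)-p)/(n-i);t=np.round([d@X,d@Y,d@Z],rnd)
        p=p+t[0]*X+t[1]*Y+t[2]*Z;a0-=tw;rows.append([claw,*t.tolist(),float(tw)])
    for i in range(0,n,5):print(str(rows[i:i+5]).replace(" ",""))
E
python3 - <<'E'
from h import *
from rig import robot
plan(robot.sense(),[615,-110,250],-39.6,20,rnd=0)
E
```

```text
[[0,-30.0,-19.0,-2.0,5.0],[0,-32.0,-17.0,-2.0,5.0],[0,-33.0,-14.0,-2.0,5.0],[0,-34.0,-11.0,-2.0,5.0],[0,-35.0,-8.0,-1.0,5.0]]
[[0,-36.0,-5.0,-2.0,5.0],[0,-36.0,-2.0,-1.0,5.0],[0,-36.0,1.0,-2.0,5.0],[0,-36.0,5.0,-1.0,5.0],[0,-35.0,8.0,-2.0,5.0]]
[[0,-34.0,11.0,-1.0,5.0],[0,-33.0,14.0,-2.0,5.0],[0,-32.0,16.0,-1.0,5.0],[0,-30.0,19.0,-2.0,5.0],[0,-29.0,22.0,-1.0,5.0]]
[[0,-26.0,24.0,-2.0,5.0],[0,-24.0,26.0,-1.0,5.0],[0,-22.0,28.0,-2.0,5.0],[0,-20.0,30.0,-1.0,5.0],[0,-16.0,32.0,-2.0,5.0]]
```

Request:
apply_moves(
  commands=[
    [0,-30,-19,-2,5],
    [0,-32,-17,-2,5],
    [0,-33,-14,-2,5],
    [0,-34,-11,-2,5],
    [0,-35,-8,-1,5],
  ],
)

```text
clock: 0.67
position: [329.2, 344.7, 227.8]
tcp_rot: [0.425, 0.905, 0.0, 0.0]
wrist_force: [0.0, 1.2, -0.2]
gripper_width: 93.0
finger_force: 0.0
```

Request:
apply_moves(
  commands=[
    [0,-36,-5,-2,5],
    [0,-36,-2,-1,5],
    [0,-36,1,-2,5],
    [0,-36,5,-1,5],
    [0,-35,8,-2,5],
  ],
)

```text
clock: 1.08
position: [425.3, 191.3, 235.8]
tcp_rot: [0.611, 0.791, 0.0, 0.0]
wrist_force: [1.1, 0.0, -0.8]
gripper_width: 93.4
finger_force: 0.0
```

Request:
apply_moves(
  commands=[
    [0,-34,11,-1,5],
    [0,-33,14,-2,5],
    [0,-32,16,-1,5],
    [0,-30,19,-2,5],
    [0,-29,22,-1,5],
  ],
)

```text
clock: 1.5
position: [521.0, 39.8, 242.9]
tcp_rot: [0.768, 0.64, 0.0, 0.0]
wrist_force: [0.4, 0.7, -0.0]
gripper_width: 93.0
finger_force: 0.0
```

Request:
apply_moves(
  commands=[
    [0,-26,24,-2,5],
    [0,-24,26,-1,5],
    [0,-22,28,-2,5],
    [0,-20,30,-1,5],
    [0,-16,32,-2,5],
  ],
)

```text
clock: 1.92
position: [615.8, -111.2, 250.4]
tcp_rot: [0.889, 0.459, -0.0, -0.0]
wrist_force: [1.2, -0.3, 0.1]
gripper_width: 93.0
finger_force: 0.0
```

Run:
```python
from h import *
from rig import robot,read_camera
c=read_camera("wrist");s=robot.sense()
cv2.imwrite("pics/w1.png",c["image"][...,::-1])
print(s["clock"],np.round(s["position"],1),np.round(s["tcp_rot"],3),np.round(c["position"],1),[proj(c,s["position"])],s["wrist_force"])
```

```text
1.9667 [ 619.  -117.5  249.9] [0.891 0.455 0.    0.002] [665.  -42.8 416.9] [(np.float64(264.7420044480194), np.float64(243.804162419637))] [ 3.00427545 -4.28110213  1.11023518]
```

View pics/w1.png

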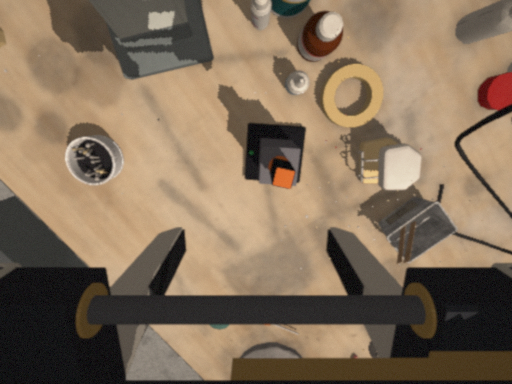

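The wrist view shows the stand foot at about (275,152) and the probe's orange top at (284,176), turned slightly relative to the stand. Next I measure its centre and yaw.

Run:
```python
from h import *
from rig import robot,read_camera
c=read_camera("wrist");s=robot.sense()
im=c["image"].astype(int);m=((im[...,0]>150)&(im[...,0]-im[...,2]>110)&(im[...,1]<140)).astype(np.uint8)
m[:, :230]=0;m[:120]=0;m[230:]=0;m[:,330:]=0
C=max(cv2.findContours(m,0,2)[0],key=cv2.contourArea);pts=C[:,0,:]
W=np.array([onz(c,u,v,153)[:2] for u,v in pts],np.float32);r=cv2.minAreaRect(W);print(len(pts),r,s["position"])
F=[onz(c,u,v,10) for u,v in((249,124),(305,127),(301,185),(245,180))];print(np.round(F,1),np.mean(F,0))
d=np.array(F);print([np.degrees(np.arctan2(*(d[i]-d[i-1])[1::-1])) for i in range(4)])
y=R.from_quat(s["tcp_rot"]).as_matrix()[:,1];print("az",np.degrees(np.arctan2(y[1],y[0])))
```

```text
30 ((647.8831787109375, -112.6227035522461), (17.71337127685547, 17.62856101989746), 41.3515510559082) [ 617.29999693 -114.54003216  249.46960126]
[[ 647.1  -64.4   10. ]
 [ 709.1 -114.5   10. ]
 [ 657.6 -183.    10. ]
 [ 593.7 -126.8   10. ]] [ 651.89742284 -122.18648724   10.        ]
[np.float64(49.43107865739369), np.float64(-38.944425048693525), np.float64(-126.95036488036902), np.float64(138.71948903485443)]
az -35.54689118262963
```

Run:
```python
from h import *
from rig import robot
plan(robot.sense(),[646.5,-112.5,215],-48.65,3)
```

```text
[[0,6.2,7.5,11.5,4.4],[0,6.8,7.0,11.5,4.4],[0,7.3,6.5,11.5,4.4]]
```

Request:
apply_moves(
  commands=[
    [0,6.2,7.5,11.5,4.4],
    [0,6.8,7,11.5,4.4],
    [0,7.3,6.5,11.5,4.4],
    [0,0,0,0,0],
    [0,0,0,0,0],
  ],
)

```text
clock: 2.43
position: [643.7, -106.4, 215.2]
tcp_rot: [0.934, 0.357, -0.001, -0.001]
wrist_force: [-0.3, -0.1, -0.0]
gripper_width: 92.7
finger_force: 0.0
```

Request:
apply_moves(
  commands=[
    [0,-2,6.4,5,0.5],
    [0,0,0,30,0],
    [0,0,0,34,0],
    [0,0,0,30,0],
    [0,0,0,0,0],
  ],
)

```text
clock: 2.85
position: [643.1, -112.3, 111.3]
tcp_rot: [0.936, 0.352, -0.004, -0.003]
wrist_force: [-0.3, 0.3, -0.8]
gripper_width: 93.1
finger_force: 0.0
```

Run:
```python
from h import *
from rig import robot,read_camera
c=read_camera("wrist");s=robot.sense()
print({k:np.round(v,2).tolist() for k,v in s.items()})
im=c["image"].astype(int);m=((im[...,0]>130)&(im[...,0]-im[...,2]>100)&(im[...,1]<140)).astype(np.uint8)
for C in cv2.findContours(m,0,2)[0]:
  if cv2.contourArea(C)>60:
    (u,v),_,_=cv2.minAreaRect(C);print(u,v,cv2.contourArea(C),onz(c,u,v,153))
```

```text
{'clock': 2.9, 'joint_positions': [-0.34, 0.53, 1.4, -0.0, 1.23, 0.51], 'joint_vel': [0.0, -0.05, -0.09, 0.0, 0.03, 0.01], 'effort': [-0.08, -55.09, -25.61, 0.06, -0.42, -0.01], 'position': [644.81, -112.83, 114.62], 'tcp_rot': [0.94, 0.35, -0.0, -0.0], 'wrist_force': [0.13, 0.32, 1.1], 'ft_torque': [-0.04, 0.15, -0.01], 'finger_force': 0.0, 'gripper_width': 93.26}
261.5 267.5 506.5 [ 649.74190789 -111.26760457  153.        ]
```

Request:
apply_moves(
  commands=[
    [0,3.5,1,-1,0],
    [0.3,0,0,0,0],
    [1,0,0,0,0],
    [1,0,0,0,0],
    [1,0,0,0,0],
  ],
)

```text
clock: 3.32
position: [651.3, -111.9, 119.7]
tcp_rot: [0.936, 0.352, 0.001, 0.001]
wrist_force: [-0.6, -0.2, -1.2]
gripper_width: 70.9
finger_force: 0.0
```

Request:
apply_moves(
  commands=[
    [1,0,0,0,0],
    [1,0,0,0,0],
    [1,0,0,0,0],
    [1,0,0,0,0],
    [1,0,0,0,0],
  ],
)

```text
clock: 3.73
position: [650.5, -111.7, 118.1]
tcp_rot: [0.936, 0.352, -0.0, -0.0]
wrist_force: [-0.2, -0.4, -0.5]
gripper_width: 37.4
finger_force: 0.0
```

Request:
apply_moves(
  commands=[
    [1,0,0,0,0],
    [1,0,0,0,0],
    [1,0,0,0,0],
    [1,0,0,0,0],
    [1,0,0,0,0],
  ],
)

```text
clock: 4.15
position: [650.5, -111.6, 118.0]
tcp_rot: [0.936, 0.352, -0.0, -0.0]
wrist_force: [0.3, 0.0, 0.2]
gripper_width: 19.7
finger_force: 30.0
```

Request:
apply_moves(
  commands=[
    [1,0,0,-15,0],
    [1,0,0,-25,0],
    [1,0,0,-25,0],
    [1,0,0,-12,0],
    [1,0,0,0,0],
  ],
)

```text
clock: 4.57
position: [651.7, -111.9, 198.9]
tcp_rot: [0.936, 0.352, 0.002, 0.001]
wrist_force: [-3.1, 1.7, 4.4]
gripper_width: 19.9
finger_force: 30.0
```

Request:
apply_moves(
  commands=[
    [1,5.8,0,0.1,0],
    [1,5.8,0,0.5,0],
    [1,5.8,0,0.7,0],
    [1,5.7,0,1,0],
    [1,0,0,0,0],
  ],
)

```text
clock: 4.98
position: [668.3, -95.5, 191.2]
tcp_rot: [0.936, 0.352, -0.001, -0.001]
wrist_force: [-3.0, -0.9, 0.6]
gripper_width: 19.8
finger_force: 30.0
```

Request:
apply_moves(
  commands=[
    [1,5.6,0,1.3,0],
    [1,5.6,0,1.6,0],
    [1,5.5,0,1.9,0],
    [1,5.4,0,2.1,0],
    [1,0,0,0,0],
  ],
)

```text
clock: 5.4
position: [685.5, -80.8, 185.3]
tcp_rot: [0.936, 0.352, 0.0, -0.0]
wrist_force: [-2.6, -0.4, 0.7]
gripper_width: 19.8
finger_force: 30.0
```

Request:
apply_moves(
  commands=[
    [1,5.2,0,2.4,0],
    [1,5.2,0,2.6,0],
    [1,2.5,0,1.4,0],
    [1,0,0,0,0],
    [1,0,0,0,0],
  ],
)

```text
clock: 5.82
position: [694.8, -73.2, 179.4]
tcp_rot: [0.936, 0.352, 0.0, -0.0]
wrist_force: [-1.6, 1.3, 0.2]
gripper_width: 19.7
finger_force: 30.0
```

Run:
```python
from h import *
from rig import robot,read_camera
s=robot.sense();print({k:np.round(v,2).tolist() for k,v in s.items()})
a=read_camera("wrist")["image"][...,::-1];b=read_camera("side")["image"][150:240,160:280,::-1]
o=np.hstack([a[100:340,130:380],cv2.resize(b,(320,240),interpolation=2)]);cv2.imwrite("pics/t1.png",cv2.resize(o,(800,337)))
```

```text
{'clock': 5.82, 'joint_positions': [-0.26, 0.55, 1.19, 0.0, 1.4, 0.59], 'joint_vel': [-0.0, -0.0, 0.0, 0.0, -0.0, -0.0], 'effort': [0.06, -60.08, -29.67, 0.1, -0.64, -0.05], 'position': [694.76, -73.17, 179.4], 'tcp_rot': [0.94, 0.35, 0.0, -0.0], 'wrist_force': [-1.62, 1.32, 0.22], 'ft_torque': [0.04, 0.47, -0.08], 'finger_force': 30.0, 'gripper_width': 19.68}
```

View pics/t1.png

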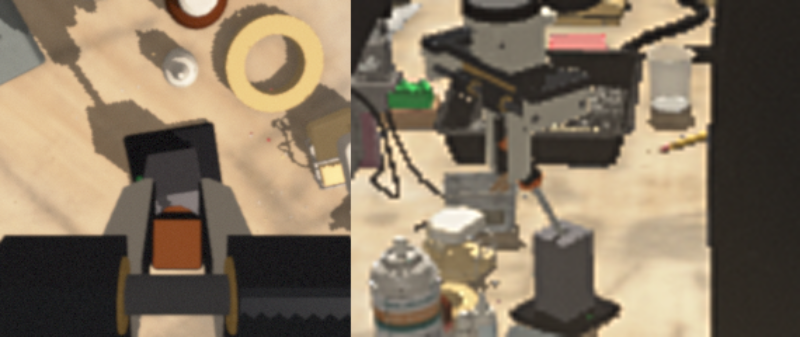

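The probe is tilted in the grip, with the rod still in the stand hole. Next I lift it out along its axis.

Request:
apply_moves(
  commands=[
    [1,7,0,-12,0],
    [1,7,0,-14,0],
    [1,0,0,-30,0],
    [1,0,0,-20,0],
    [1,0,0,0,0],
  ],
)

```text
clock: 6.33
position: [707.5, -64.8, 261.3]
tcp_rot: [0.936, 0.352, 0.004, 0.003]
wrist_force: [0.1, -1.3, -0.2]
gripper_width: 19.7
finger_force: 30.0
```

Request:
apply_moves(
  commands=[
    [1,0,0,0,0],
  ],
)

```text
clock: 6.42
position: [705.9, -64.5, 256.9]
tcp_rot: [0.936, 0.351, 0.002, 0.001]
wrist_force: [-0.2, -0.6, -1.7]
gripper_width: 19.7
finger_force: 30.0
```

Run:
```python
from h import *
from rig import robot
s=robot.sense();print(np.round(s["position"],1))
plan(s,[623,92,260],-23,10)
```

```text
[705.9 -64.5 256.9]
[[0,4.1,-17.2,-0.3,-2.6],[0,4.8,-17.0,-0.3,-2.6],[0,5.6,-16.8,-0.3,-2.6],[0,6.4,-16.5,-0.3,-2.6],[0,7.1,-16.2,-0.3,-2.6]]
[[0,7.8,-15.9,-0.3,-2.6],[0,8.6,-15.5,-0.3,-2.6],[0,9.2,-15.2,-0.3,-2.6],[0,9.9,-14.7,-0.4,-2.6],[0,10.6,-14.2,-0.3,-2.6]]
```

Claw must be 1 in these rows, so that the probe stays gripped.

Request:
apply_moves(
  commands=[
    [1,4.1,-17.2,-0.3,-2.6],
    [1,4.8,-17,-0.3,-2.6],
    [1,5.6,-16.8,-0.3,-2.6],
    [1,6.4,-16.5,-0.3,-2.6],
    [1,7.1,-16.2,-0.3,-2.6],
  ],
)

```text
clock: 6.83
position: [662.3, 14.5, 254.6]
tcp_rot: [0.89, 0.456, -0.001, -0.001]
wrist_force: [-0.3, -0.1, -1.2]
gripper_width: 20.0
finger_force: 30.0
```

Request:
apply_moves(
  commands=[
    [1,7.8,-15.9,-0.3,-2.6],
    [1,8.6,-15.5,-0.3,-2.6],
    [1,9.2,-15.2,-0.3,-2.6],
    [1,9.9,-14.7,-0.4,-2.6],
    [1,10.6,-14.2,-0.3,-2.6],
  ],
)

```text
clock: 7.25
position: [621.1, 93.8, 258.7]
tcp_rot: [0.832, 0.555, 0.0, 0.0]
wrist_force: [0.6, -0.9, -1.8]
gripper_width: 19.5
finger_force: 30.0
```

Request:
apply_moves(
  commands=[
    [1,0,0,0,0],
    [1,0,0,0,0],
    [1,0,0,0,0],
  ],
)

```text
clock: 7.5
position: [622.1, 92.3, 258.8]
tcp_rot: [0.833, 0.553, 0.0, 0.0]
wrist_force: [-0.9, -1.0, -0.9]
gripper_width: 19.5
finger_force: 30.0
```

Run:
```python
from h import *
from rig import robot,read_camera
s=robot.sense();print(np.round(s["position"],1),s["tcp_rot"])
a=read_camera("wrist")["image"][...,::-1];b=read_camera("side")["image"][...,::-1]
cv2.imwrite("pics/w2.png",a);cv2.imwrite("pics/s2.png",b)
b=cv2.resize(b[170:290,150:270],(384,384),interpolation=2)
o=np.hstack([a[:,100:500],b]);cv2.imwrite("pics/v2.png",o);print(o.shape)
```

```text
[622.1  92.3 258.8] [8.32980927e-01 5.53301517e-01 1.41772308e-04 4.31243717e-04]
(384, 784, 3)
```

View pics/v2.png

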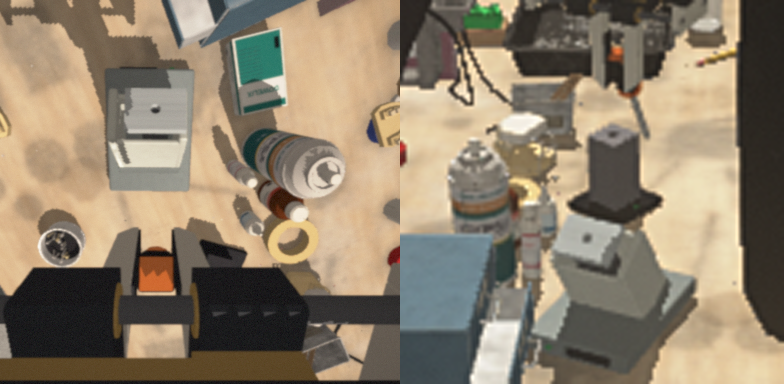

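The wrist view shows the heater nearly square to the image, with base corners at about (207,68), (294,72), (291,190) and (208,189) in full-image pixels. The hole is at about (255,108). The probe's tilt shows in the side view with the rod tip at about (224,212).

Run:
```python
from h import *
from rig import robot,read_camera
c=read_camera("wrist");cs=read_camera("side");s=robot.sense();g=cv2.cvtColor(c["image"],cv2.COLOR_RGB2GRAY)
sub=g[96:120,243:268];print(sub[::2,::2])
m=(sub<110).astype(np.uint8);n,l,st,ce=cv2.connectedComponentsWithStats(m);print(st,ce)
k=min(range(1,n),key=lambda i:np.hypot(*(ce[i]-[12,12])));u,v=ce[k]+[243,96]
print("hole px",u,v,"z124",onz(c,u,v,124),"z121",onz(c,u,v,121))
print("two w/ side",two(c,(u,v),cs,(208.4,244.2)))
H=np.array([onz(c,*p,26) for p in((207,68.5),(294,72),(291,190),(208,189))])
print(np.round(H,1),[ (round(np.linalg.norm(H[i]-H[i-1]),1),round(np.degrees(np.arctan2(*(H[i]-H[i-1])[1::-1])),1)) for i in range(4)],H.mean(0))
g2=cv2.cvtColor(cs["image"],cv2.COLOR_RGB2GRAY)
# predicted tip from kinematics
T=R.from_quat(s["tcp_rot"]).as_matrix();P=np.array(s["position"])
for th in(.48,.52,.56):
    a=-np.sin(th)*T[:,0]-np.cos(th)*np.array([0,0,1]);G=P-19*T[:,2]
    print(th,"collar",proj(cs,G+39*a),"tip",proj(cs,G+124*a),G+124*a)
b=cv2.resize(cs["image"][195:220,205:235,::-1],(780,650)[:2],interpolation=0)[:600];cv2.imwrite("pics/rod.png",b)
```

```text
[[168 166 164 166 166 166 166 166 167 166 165 167 166]
 [168 167 168 168 167 168 168 168 172 171 169 169 170]
 [168 167 167 166 167 169 166 166 170 167 169 168 169]
 [163 164 164 163 162 168 171 163 164 162 164 162 162]
 [162 161 158 161 178 196 191 167 157 159 164 162 164]
 [163 165 163 163 173 169 141 116 127 163 166 164 167]
 [166 166 166 148 106  78  66  81 110 162 166 166 166]
 [159 160 158 149  84  46  45  49 116 158 160 161 160]
 [162 164 161 161 149 107  97 129 159 162 163 161 165]
 [164 166 165 162 166 162 159 162 164 164 165 166 166]
 [166 167 167 166 164 167 169 167 167 166 169 167 168]
 [167 169 173 168 168 167 169 167 169 168 169 168 167]]
[[  0   0  25  24 561]
 [  8  11   9   6  39]] [[12.00891266 11.36898396]
 [11.87179487 13.38461538]]
hole px 254.87179487179486 109.38461538461539 z124 [653.25950523 166.27645833 124.        ] z121 [653.23793441 166.24904373 121.        ]
two w/ side (array([653.39358076, 166.26798425, 121.11559714]), np.float64(0.31167902115209534))
[[614.6 237.3  26. ]
 [718.5 188.8  26. ]
 [657.3  38.2  26. ]
 [543.7  87.9  26. ]] [(np.float64(165.4), np.float64(64.6)), (np.float64(114.6), np.float64(-25.0)), (np.float64(162.6), np.float64(-112.1)), (np.float64(124.0), np.float64(156.4))] [633.55405864 138.0168985   26.        ]
0.48 collar (np.float64(220.83416822673848), np.float64(198.68522085846925)) tip (np.float64(226.48506862515907), np.float64(213.68407852181625)) [600.0132672   38.72180417 167.49826588]
0.52 collar (np.float64(221.01143276614107), np.float64(198.32025130944734)) tip (np.float64(227.01773347435383), np.float64(212.54618339270948)) [598.31948172  34.71237599 169.87702342]
0.56 collar (np.float64(221.18393581080892), np.float64(197.94477502217785)) tip (np.float64(227.53535621948208), np.float64(211.37985234178353)) [596.66405399  30.793746   172.42791147]
```

View pics/rod.png

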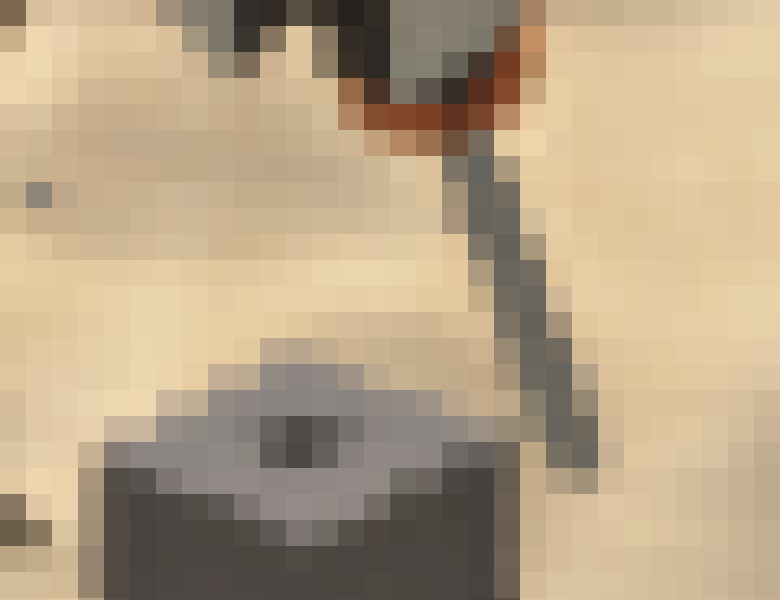

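Run:
```python
from h import *
from rig import robot,read_camera
s=robot.sense();plan(s,[687,242,253],-24,7,claw=1)
ct=read_camera("top");cs=read_camera("side")
# cabinet height: front top corner nearest robot/right, top view (206,136)?? side view
for z in(60,100,140): print(z,onz(ct,202,136,z),onz(ct,164,137,z), proj(cs,onz(ct,202,136,z)),proj(cs,onz(ct,164,137,z)))
```

```text
[[1,23.4,0.1,0.8,0.2],[1,23.4,0.1,0.8,0.2],[1,23.4,-0.0,0.8,0.2],[1,23.4,-0.1,0.8,0.2],[1,23.4,-0.2,0.8,0.2]]
[[1,23.4,-0.3,0.7,0.2],[1,23.4,-0.3,0.8,0.2]]
60 [752.26807346 222.63710458  60.        ] [751.88938581 392.162146    60.        ] (np.float64(177.03217496911668), np.float64(269.47993573749386)) (np.float64(168.67794278831204), np.float64(302.49571494884265))
100 [741.78953464 216.08292301 100.        ] [741.42021992 381.41203791 100.        ] (np.float64(179.77759957084206), np.float64(257.8730172956419)) (np.float64(171.87979916642018), np.float64(289.0044732680147))
140 [731.31099582 209.52874144 140.        ] [730.95105402 370.66192983 140.        ] (np.float64(182.56248254017487), np.float64(246.09927946476694)) (np.float64(175.11509417840304), np.float64(275.37233560754055))
```

Request:
apply_moves(
  commands=[
    [1,23.4,0,0.8,0.2],
    [1,23.4,0,0.8,0.2],
    [1,23.4,0,0.8,0.2],
    [1,23.4,-0.2,0.8,0.2],
    [1,23.4,-0.2,0.8,0.2],
  ],
)

```text
clock: 8.22
position: [668.3, 200.4, 254.5]
tcp_rot: [0.838, 0.545, -0.0, -0.0]
wrist_force: [0.4, -0.2, -1.5]
gripper_width: 20.3
finger_force: 30.0
```

Request:
apply_moves(
  commands=[
    [1,23.4,-0.2,0.7,0.2],
    [1,23.4,-0.2,0.8,0.2],
    [1,0,0,0,0],
    [1,0,0,0,0],
    [1,0,0,0,0],
  ],
)

```text
clock: 8.63
position: [686.3, 242.1, 252.7]
tcp_rot: [0.84, 0.543, -0.001, 0.0]
wrist_force: [0.4, -0.1, -0.4]
gripper_width: 19.6
finger_force: 30.0
```

Run:
```python
from h import *
from rig import robot,read_camera
s=robot.sense();print(np.round(s["position"],1),s["wrist_force"])
plan(s,[682,231,230],-24,3,claw=1)
cs=read_camera("side");ct=read_camera("top")
T=R.from_quat(s["tcp_rot"]).as_matrix();P=np.array(s["position"]);th=.51
print(np.degrees(np.arctan2(T[1,0],T[0,0])))
a=-np.sin(th)*T[:,0]-np.cos(th)*np.array([0,0,1]);tip=P-19*T[:,2]+124*a
print("tip",tip,proj(cs,tip),"hole",proj(cs,[653.6,167,124]))
b=cv2.resize(cs["image"][215:265,185:235,::-1],(600,600),interpolation=0);cv2.imwrite("pics/s3.png",b)
```

```text
[686.3 242.1 252.7] [ 0.37726423 -0.10429378 -0.42005274]
[[1,-4.0,0.2,7.6,-0.1],[1,-4.0,0.2,7.5,-0.1],[1,-3.9,0.2,7.6,-0.1]]
65.74940009213425
tip [661.47929407 186.95143745 163.52385063] (np.float64(204.85662564732633), np.float64(236.16397164104063)) hole (np.float64(208.33154803149617), np.float64(243.5557192308736))
```

View pics/s3.png

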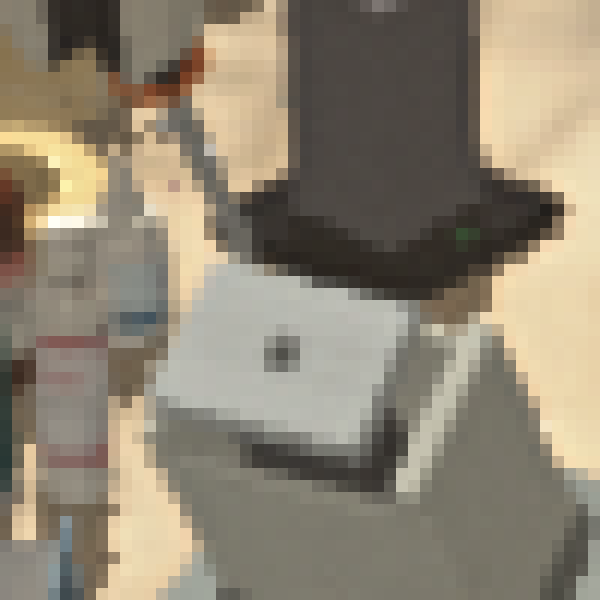

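The side view shows the hole at (208.1,243.8) and the tip at (204.5,236.3). Both match the computed points within half a pixel, so I advance along the well's axis.

Request:
apply_moves(
  commands=[
    [1,-4.8,-0.4,8.8,0],
    [1,-4.8,0,8.8,0],
    [1,-4.8,0,8.8,0],
    [1,0,0,0,0],
    [1,0,0,0,0],
  ],
)

```text
clock: 9.15
position: [679.9, 228.7, 226.9]
tcp_rot: [0.84, 0.542, -0.0, -0.0]
wrist_force: [0.1, -0.5, 0.0]
gripper_width: 19.6
finger_force: 30.0
```

Request:
apply_moves(
  commands=[
    [1,-2.4,0,4.4,0],
    [1,-2.4,0,4.4,0],
    [1,-2.4,0,4.4,0],
    [1,-2.4,0,4.4,0],
    [1,0,0,0,0],
  ],
)

```text
clock: 9.57
position: [676.3, 221.0, 208.1]
tcp_rot: [0.84, 0.543, 0.0, -0.0]
wrist_force: [2.3, 0.8, -4.9]
gripper_width: 19.8
finger_force: 30.0
```

Request:
apply_moves(
  commands=[
    [1,0,0,0,0],
    [1,0,0,0,0],
  ],
)

```text
clock: 9.73
position: [676.3, 221.2, 208.7]
tcp_rot: [0.84, 0.543, -0.0, -0.0]
wrist_force: [2.0, 1.5, -5.1]
gripper_width: 19.4
finger_force: 30.0
```

Run:
```python
from h import *
from rig import robot,read_camera
s=robot.sense();print({k:np.round(v,2).tolist() for k,v in s.items()})
cs=read_camera("side")
b=cv2.resize(cs["image"][215:265,185:235,::-1],(600,600),interpolation=0);cv2.imwrite("pics/s4.png",b)
```

```text
{'clock': 9.73, 'joint_positions': [0.16, 0.56, 1.1, 0.0, 1.48, 0.58], 'joint_vel': [-0.0, -0.0, -0.01, -0.0, 0.0, 0.0], 'effort': [-0.28, -64.16, -30.03, -0.34, 1.1, 0.09], 'position': [676.33, 221.22, 208.65], 'tcp_rot': [0.84, 0.54, -0.0, -0.0], 'wrist_force': [2.02, 1.52, -5.1], 'ft_torque': [0.36, -0.57, 0.06], 'finger_force': 29.99, 'gripper_width': 19.45}
```

View pics/s4.png

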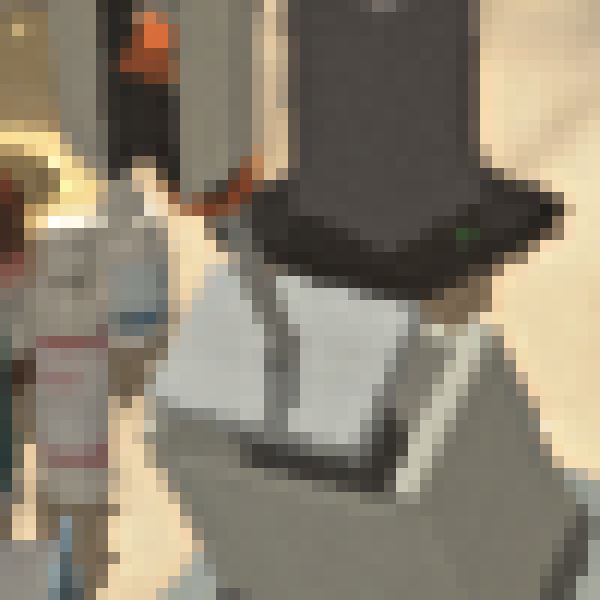

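The rod now enters the plate at the hole, around (286,360) in the crop. There is a light side force, so I ease off sideways and advance gently.

Request:
apply_moves(
  commands=[
    [1,1.3,0,0.7,0],
    [1,-1.4,0,2.6,0],
    [1,-1.4,0,2.6,0],
    [1,-1.4,0,2.6,0],
    [1,0,0,0,0],
  ],
)

```text
clock: 10.2
position: [674.8, 218.2, 200.2]
tcp_rot: [0.84, 0.543, -0.0, -0.0]
wrist_force: [1.8, 0.1, -2.2]
gripper_width: 19.8
finger_force: 30.0
```

Request:
apply_moves(
  commands=[
    [1,0,0,0,0],
  ],
)

```text
clock: 10.28
position: [674.8, 218.2, 200.3]
tcp_rot: [0.84, 0.543, -0.0, -0.0]
wrist_force: [1.8, 0.3, -3.6]
gripper_width: 19.4
finger_force: 30.0
```

Request:
apply_moves(
  commands=[
    [1,-1.6,0,4.6,0],
    [1,-2,0,4.4,0],
    [1,-2.2,0,4.3,0],
    [1,-2.4,0,4.4,0],
    [1,0,0,0,0],
  ],
)

```text
clock: 10.7
position: [671.2, 210.4, 181.6]
tcp_rot: [0.84, 0.543, -0.001, -0.0]
wrist_force: [2.4, -0.1, -3.2]
gripper_width: 19.5
finger_force: 30.0
```

Request:
apply_moves(
  commands=[
    [1,0,0,0,0],
  ],
)

```text
clock: 10.78
position: [671.4, 210.6, 182.3]
tcp_rot: [0.84, 0.543, -0.0, -0.0]
wrist_force: [1.3, 0.4, -2.5]
gripper_width: 19.6
finger_force: 30.0
```

Request:
apply_moves(
  commands=[
    [1,-2.4,0,4.4,0],
    [1,-2.4,0,4.4,0],
    [1,-2.4,0,4.4,0],
    [1,-2.4,0,4.4,0],
    [1,0,0,0,0],
  ],
)

```text
clock: 11.2
position: [667.6, 202.0, 164.3]
tcp_rot: [0.84, 0.543, -0.0, -0.0]
wrist_force: [2.9, 0.6, -5.5]
gripper_width: 19.4
finger_force: 30.0
```

Request:
apply_moves(
  commands=[
    [1,-1,0,1.8,0],
    [1,-1,0,1.8,0],
    [1,-1,0,1.8,0],
    [1,0,0,0,0],
  ],
)

```text
clock: 11.53
position: [667.0, 200.0, 160.4]
tcp_rot: [0.84, 0.543, 0.001, 0.0]
wrist_force: [3.2, 4.5, -0.9]
gripper_width: 19.6
finger_force: 30.0
```

Request:
apply_moves(
  commands=[
    [1,-1,0,1.8,0],
    [1,-1,0,1.8,0],
    [1,-1,0,1.8,0],
    [1,-1,0,1.8,0],
    [1,0,0,0,0],
  ],
)

```text
clock: 11.95
position: [666.1, 197.4, 154.8]
tcp_rot: [0.84, 0.543, 0.003, 0.0]
wrist_force: [2.2, 5.8, 4.8]
gripper_width: 19.8
finger_force: 30.0
```

Request:
apply_moves(
  commands=[
    [1,-1,0,1.8,0],
    [1,-1,0,1.8,0],
    [1,-1,0,1.8,0],
    [1,-1,0,1.8,0],
    [1,0,0,0,0],
  ],
)

```text
clock: 12.37
position: [664.9, 194.5, 148.2]
tcp_rot: [0.84, 0.543, 0.004, 0.0]
wrist_force: [4.4, 7.6, 6.6]
gripper_width: 19.7
finger_force: 30.0
```

Request:
apply_moves(
  commands=[
    [1,-1,0,1.8,0],
    [1,-1,0,1.8,0],
    [1,-1,0,1.8,0],
    [1,-1,0,1.8,0],
    [1,0,0,0,0],
  ],
)

```text
clock: 12.78
position: [663.8, 191.5, 141.7]
tcp_rot: [0.84, 0.543, 0.004, 0.0]
wrist_force: [4.3, 10.6, 8.4]
gripper_width: 19.5
finger_force: 30.0
```

Request:
apply_moves(
  commands=[
    [1,-0.5,0,0.9,0],
    [1,-0.5,0,0.9,0],
    [1,0,0,0,0],
  ],
)

```text
clock: 13.03
position: [663.6, 190.9, 140.4]
tcp_rot: [0.84, 0.543, 0.005, 0.0]
wrist_force: [5.3, 11.0, 9.5]
gripper_width: 20.1
finger_force: 30.0
```

Run:
```python
from h import *
from rig import robot,read_camera
s=robot.sense();print({k:np.round(v,2).tolist() for k,v in s.items()})
cs=read_camera("side");w=read_camera("wrist")
b=cv2.resize(cs["image"][225:265,185:225,::-1],(400,400),interpolation=0)
a=cv2.resize(w["image"][110:310,156:356,::-1],(400,400));cv2.imwrite("pics/s5.png",np.hstack([b,a]))
```

```text
{'clock': 13.03, 'joint_positions': [0.12, 0.56, 1.28, 0.0, 1.3, 0.54], 'joint_vel': [0.0, 0.0, -0.0, -0.0, 0.0, -0.0], 'effort': [-6.47, -52.77, -21.26, -3.26, 1.77, -0.06], 'position': [663.61, 190.89, 140.41], 'tcp_rot': [0.84, 0.54, 0.0, 0.0], 'wrist_force': [5.34, 11.03, 9.48], 'ft_torque': [1.58, -0.42, -0.04], 'finger_force': 30.02, 'gripper_width': 20.07}
```

View pics/s5.png

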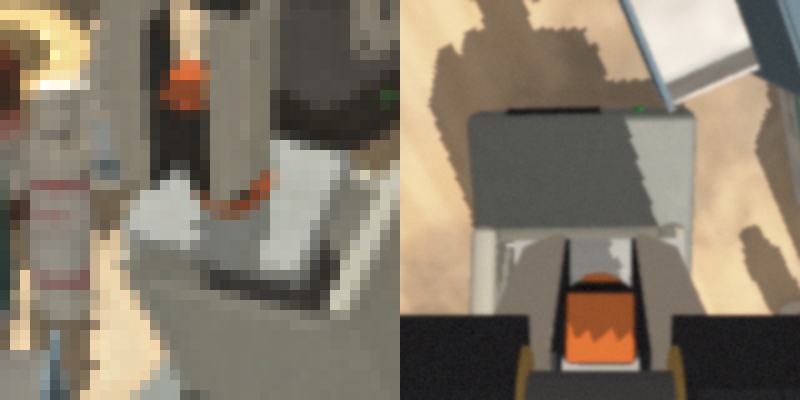

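The side crop shows the orange collar resting at or very near the plate, its front rim at about (208,246) in the full image. The wrist view shows the cap still square in the grip. I keep pushing gently and watch the force.

Request:
apply_moves(
  commands=[
    [1,0.8,0,1.4,0],
    [1,-0.5,0,0.9,0],
    [1,0,0,0,0],
  ],
)

```text
clock: 13.38
position: [663.5, 190.6, 138.9]
tcp_rot: [0.84, 0.543, 0.004, 0.0]
wrist_force: [2.5, 9.8, 13.1]
gripper_width: 19.7
finger_force: 30.0
```

Request:
apply_moves(
  commands=[
    [1,-0.5,0,0.9,0],
    [1,-0.5,0,0.9,0],
    [1,0,0,0,0],
  ],
)

```text
clock: 13.63
position: [663.7, 190.5, 138.8]
tcp_rot: [0.84, 0.543, 0.006, 0.001]
wrist_force: [1.2, 11.3, 20.0]
gripper_width: 19.8
finger_force: 30.0
```

```bash
cat > q.py <<'E'
from h import *
from rig import robot,read_camera
cs=read_camera("side");s=robot.sense();print(s["clock"],np.round(s["position"],1),np.round(s["wrist_force"],1),s["gripper_width"])
w=np.array([.195,.438,.878]);e=np.array([.914,-.407,0]);x=np.cross(e,w);x*=np.sign(x[1])
h=np.array([653.6,167,124])
for z in(0,3,6):
    t=np.linspace(0,2*np.pi,60);ring=np.vstack([h+(z+k)*w+13*(np.cos(a)*e+np.sin(a)*x) for a in t for k in(0,5)])
    p=proj(cs,ring);print("pred z",z,"u",p[:,0].min().round(1),p[:,0].max().round(1),"vmax",p[:,1].max().round(1))
im=cs["image"].astype(int);m=(im[...,0]-im[...,2]>45)&(im[...,0]-im[...,1]>40)
ys,xs=np.nonzero(m[238:252,196:222]);print("orange px",sorted(zip((ys+238).tolist(),(xs+196).tolist())))
E
python3 q.py
```

```text
13.6833 [663.7 190.5 138.7] [ 2.2 10.8 18.8] 19.767902453334123
pred z 0 u 204.1 212.2 vmax 247.0
pred z 3 u 203.8 211.9 vmax 246.5
pred z 6 u 203.6 211.7 vmax 246.0
orange px [(243, 211), (244, 210), (244, 211), (245, 210), (246, 207), (246, 208)]
```

Request:
apply_moves(
  commands=[
    [1,0.3,0,1.5,0],
    [1,-0.3,0,1,0],
    [1,0,0,0,0],
  ],
)

```text
clock: 13.93
position: [664.7, 190.4, 138.2]
tcp_rot: [0.84, 0.543, 0.007, 0.001]
wrist_force: [0.5, 9.9, 26.8]
gripper_width: 19.3
finger_force: 30.0
```

Request:
apply_moves(
  commands=[
    [1,-0.5,0,0.9,0],
    [1,-0.5,0,0.9,0],
    [1,0,0,0,0],
  ],
)

```text
clock: 14.18
position: [665.3, 190.2, 137.7]
tcp_rot: [0.84, 0.543, 0.009, 0.002]
wrist_force: [1.3, 12.4, 28.6]
gripper_width: 20.3
finger_force: 30.0
```

```bash
python3 q.py
```

```text
14.2333 [665.3 190.2 137.7] [ 0.4 11.8 31. ] 19.391733550174063
pred z 0 u 204.1 212.2 vmax 247.0
pred z 3 u 203.8 211.9 vmax 246.5
pred z 6 u 203.6 211.7 vmax 246.0
orange px [(243, 211), (244, 210)]
```

Request:
apply_moves(
  commands=[
    [1,1,0,-1.8,0],
    [1,1,0,-1.8,0],
    [0.8,0,0,0,0],
    [0.7,0,0,0,0],
    [0.65,0,0,0,0],
  ],
)

```text
clock: 14.65
position: [660.7, 187.5, 132.5]
tcp_rot: [0.84, 0.543, -0.001, 0.0]
wrist_force: [0.6, 0.1, 0.6]
gripper_width: 28.7
finger_force: 0.0
```

Request:
apply_moves(
  commands=[
    [0.6,0,0,0,0],
    [0.6,0,0,0,0],
    [0.6,0,0,0,0],
    [0.6,0,0,0,0],
    [0.6,0,0,0,0],
  ],
)

```text
clock: 15.07
position: [661.0, 187.7, 131.2]
tcp_rot: [0.84, 0.543, -0.001, -0.0]
wrist_force: [-0.1, -0.4, -0.5]
gripper_width: 37.1
finger_force: 0.0
```

```bash
python3 q.py
```

```text
15.1167 [661.  187.7 131.4] [-0.6 -0.  -0.2] 37.48077792980474
pred z 0 u 204.1 212.2 vmax 247.0
pred z 3 u 203.8 211.9 vmax 246.5
pred z 6 u 203.6 211.7 vmax 246.0
orange px [(238, 202), (238, 203), (246, 205), (246, 206), (247, 206), (247, 207)]
```

Request:
apply_moves(
  commands=[
    [0.6,4.8,0,-8.8,0],
    [0.6,12,0,-22,0],
    [0.6,14,0,-26,0],
    [0.6,10,0,-30,0],
    [0.6,0,0,-35,0],
  ],
)

```text
clock: 15.53
position: [677.6, 227.2, 253.8]
tcp_rot: [0.839, 0.544, -0.001, -0.001]
wrist_force: [-0.5, -0.5, 0.6]
gripper_width: 37.3
finger_force: 0.0
```

Request:
apply_moves(
  commands=[
    [0.6,-20,0,-10,0],
    [0.6,-30,0,-10,0],
    [0.6,-35,0,0,0],
    [0.6,-35,0,0,0],
    [0.6,0,0,0,0],
  ],
)

```text
clock: 15.95
position: [627.0, 111.0, 275.1]
tcp_rot: [0.841, 0.541, -0.001, 0.001]
wrist_force: [1.0, 0.4, -0.4]
gripper_width: 37.5
finger_force: 0.0
```

```bash
cat >> q.py <<'E'
x*=1
c=read_camera("wrist");im=c["image"].astype(int);H=cv2.cvtColor(c["image"],cv2.COLOR_RGB2HSV)
m=((H[...,0]<14)&(H[...,1]>130)&(H[...,2]>60)).astype(np.uint8);m[200:]=0
for C in cv2.findContours(m,0,2)[0]:
    if cv2.contourArea(C)>15: print("wrist orange",cv2.contourArea(C),cv2.boundingRect(C),cv2.minAreaRect(C))
for z in(0,5,10):
    q=h+z*w;p=proj(c,np.array([q+13*(np.cos(a)*e+np.sin(a)*x) for a in t]));print("pred collar underside at",z,p.min(0).round(1),p.max(0).round(1))
    sq=np.array([h+(z+55)*w+10*(i*e+j*x) for i in(-1,1) for j in(-1,1)]);print(" cap",proj(c,sq).mean(0).round(1),"side",proj(cs,sq).mean(0).round(1))
H=cv2.cvtColor(cs["image"],cv2.COLOR_RGB2HSV);m=((H[...,0]<14)&(H[...,1]>130)&(H[...,2]>60)).astype(np.uint8)
for C in cv2.findContours(m,0,2)[0]:
    if 190<C[0,0,0]<225 and 220<C[0,0,1]<255: print("side orange",cv2.contourArea(C),cv2.boundingRect(C),C[:,0].mean(0))
E
python3 q.py
```

```text
16.0 [628.1 113.4 275.1] [ 0.2 -0.2  0.1] 37.19412771262672
pred z 0 u 204.1 212.2 vmax 247.0
pred z 3 u 203.8 211.9 vmax 246.5
pred z 6 u 203.6 211.7 vmax 246.0
orange px [(238, 202), (238, 203), (244, 210), (245, 209), (245, 210), (246, 205), (246, 206), (246, 209), (247, 206), (247, 207)]
wrist orange 77.0 (247, 121, 22, 17) ((257.8095703125, 129.4410858154297), (15.074609756469727, 21.408039093017578), 83.9909896850586)
wrist orange 349.5 (247, 90, 21, 19) ((257.0, 99.0), (18.0, 20.0), 90.0)
pred collar underside at 0 [244.5 118.5] [267.9 140.4]
 cap [256.1 104.3] side [203.7 234.4]
pred collar underside at 5 [244.3 116.5] [268.1 138.7]
 cap [256.1 101.5] side [203.3 233.6]
pred collar underside at 10 [244.1 114.3] [268.3 136.8]
 cap [256.1  98.6] side [202.9 232.7]
side orange 3.5 (205, 243, 6, 5) [208.11111111 245.55555556]
side orange 19.5 (200, 233, 7, 6) [202.92307692 235.61538462]
```

The probe is released. The numbers suggest it may lean slightly, so I check it from a second viewpoint beside the heater.

Request:
apply_moves(
  commands=[
    [0.6,0,-36,0,0],
    [0.6,0,-36,0,0],
    [0.6,0,-36,0,0],
    [0.6,0,0,35,0],
    [0.6,0,0,35,0],
  ],
)

```text
clock: 16.47
position: [531.2, 163.0, 206.2]
tcp_rot: [0.839, 0.544, 0.004, 0.001]
wrist_force: [0.7, 1.4, -0.6]
gripper_width: 37.2
finger_force: 0.0
```

Request:
apply_moves(
  commands=[
    [0.6,0,0,35,0],
    [0.6,0,0,20,0],
    [0.6,0,0,0,0],
    [0.6,0,0,0,0],
    [0.6,0,0,0,0],
  ],
)

```text
clock: 16.88
position: [531.8, 160.9, 150.2]
tcp_rot: [0.84, 0.543, 0.001, 0.0]
wrist_force: [0.4, -0.7, 0.0]
gripper_width: 37.3
finger_force: 0.0
```

```bash
cat > r.py <<'E'
from h import *
from rig import robot,read_camera
c=read_camera("wrist");s=robot.sense();print(np.round(s["position"],1))
w=np.array([.195,.438,.878]);e=np.array([.914,-.407,0]);x=np.array([.357,.80,-.479]);h=np.array([653.6,167,124])+1.7*e
H=cv2.cvtColor(c["image"],cv2.COLOR_RGB2HSV);m=((H[...,0]<14)&(H[...,1]>130)&(H[...,2]>60)).astype(np.uint8)
for C in cv2.findContours(m,0,1)[0]:
    if cv2.contourArea(C)>15: print("orange",cv2.contourArea(C),cv2.boundingRect(C),np.round(cv2.minAreaRect(C)[0],1),np.round(cv2.boxPoints(cv2.minAreaRect(C))).tolist())
print("cam",np.round(c["position"],1))
t=np.linspace(0,2*np.pi,60)
for z in(0,5):
    for k in (0,5):
        p=proj(c,np.array([h+(z+k)*w+13*(np.cos(a)*e+np.sin(a)*x) for a in t]));print("gap",z,"ring",k,p.min(0).round(1),p.max(0).round(1))
    print("cap",proj(c,h+(z+55)*w).__repr__(), np.round(proj(c,np.array([h+(z+55)*w+10*(i*e+j*x) for i,j in((-1,-1),(-1,1),(1,1),(1,-1))])),1).tolist())
cv2.imwrite(f"pics/r{s['clock']:.0f}.png",c["image"][...,::-1])
E
python3 r.py
```

```text
[532.  160.8 150.6]
orange 75.5 (503, 246, 9, 16) [506.5 252.8] [[501.0, 259.0], [505.0, 244.0], [512.0, 246.0], [508.0, 261.0]]
orange 290.5 (397, 132, 36, 31) [411.7 150.8] [[391.0, 146.0], [403.0, 131.0], [432.0, 155.0], [420.0, 170.0]]
orange 1208.0 (455, 85, 43, 34) [476.  101.5] [[455.0, 85.0], [497.0, 85.0], [497.0, 118.0], [455.0, 118.0]]
cam [566.2 237.4 316.8]
gap 0 ring 0 [395.9 132. ] [433.8 167.6]
gap 0 ring 5 [399.6 128.9] [438.4 165.5]
cap (np.float64(476.62896258707326), np.float64(110.78324820250606)) [[459.5, 129.6], [453.7, 92.6], [493.3, 92.5], [500.2, 129.5]]
gap 5 ring 0 [399.6 128.9] [438.4 165.5]
gap 5 ring 5 [403.4 125.8] [443.3 163.2]
cap (np.float64(484.7211024613812), np.float64(105.7080940479217)) [[467.1, 125.2], [460.8, 87.0], [501.9, 86.8], [509.3, 125.0]]
```

The numbers show no clear gap along the axis, but the handle leans about 3° past the well's axis. I regrasp the handle, straighten it towards the tool's -x, and press again.

Request:
apply_moves(
  commands=[
    [0.6,0,0,-35,0],
    [0.6,0,0,-35,0],
    [0.6,0,0,-33,0],
    [0.6,30,26,0,0],
    [0.6,30,26,0,0],
  ],
)

```text
clock: 17.35
position: [604.8, 193.9, 259.2]
tcp_rot: [0.84, 0.543, 0.005, 0.003]
wrist_force: [0.9, 0.3, -0.7]
gripper_width: 37.5
finger_force: 0.0
```

Request:
apply_moves(
  commands=[
    [0.6,30,27,0,0],
    [0.6,30,27,0,0],
    [0.6,0,0,0,0],
    [0.6,0,0,0,0],
    [0.6,0,0,0,0],
  ],
)

```text
clock: 17.77
position: [676.1, 226.0, 252.3]
tcp_rot: [0.84, 0.543, 0.0, 0.0]
wrist_force: [-0.0, -1.2, -0.2]
gripper_width: 37.1
finger_force: 0.0
```

Request:
apply_moves(
  commands=[
    [0.6,1.7,1,34,0],
    [0.6,-10,0,30,0],
    [0.6,-14,0,26,0],
    [0.6,-12,0,22,0],
    [0.6,0,0,0,0],
  ],
)

```text
clock: 18.18
position: [658.4, 191.6, 136.8]
tcp_rot: [0.84, 0.542, -0.004, -0.001]
wrist_force: [-0.9, 0.0, -1.2]
gripper_width: 37.2
finger_force: 0.0
```

Request:
apply_moves(
  commands=[
    [0.8,0,0,0,0],
    [1,0,0,0,0],
    [1,0,0,0,0],
    [1,0,0,0,0],
    [1,0,0,0,0],
  ],
)

```text
clock: 18.6
position: [665.2, 194.9, 143.1]
tcp_rot: [0.84, 0.543, 0.003, 0.002]
wrist_force: [1.2, -1.1, 6.4]
gripper_width: 20.1
finger_force: 29.7
```

Request:
apply_moves(
  commands=[
    [1,0,0,0,0],
    [1,0,0,0,0],
  ],
)

```text
clock: 18.77
position: [665.2, 194.9, 143.1]
tcp_rot: [0.84, 0.543, 0.003, 0.002]
wrist_force: [1.2, -0.5, 7.1]
gripper_width: 20.0
finger_force: 29.7
```

Request:
apply_moves(
  commands=[
    [1,-1.5,0,0.7,0],
    [1,-1.5,0,0.7,0],
    [1,-1.5,0,0.7,0],
    [1,0,0,0,0],
  ],
)

```text
clock: 19.1
position: [665.1, 194.2, 143.3]
tcp_rot: [0.839, 0.543, 0.007, 0.001]
wrist_force: [3.0, 9.2, 13.2]
gripper_width: 19.5
finger_force: 29.9
```

Request:
apply_moves(
  commands=[
    [1,-1.5,0,0.7,0],
    [1,-1.5,0,0.7,0],
    [1,-1.5,0,0.7,0],
    [1,0,0,0,0],
  ],
)

```text
clock: 19.43
position: [665.1, 193.4, 143.5]
tcp_rot: [0.839, 0.544, 0.011, -0.0]
wrist_force: [4.1, 16.9, 18.4]
gripper_width: 19.8
finger_force: 29.9
```

Request:
apply_moves(
  commands=[
    [1,-1.5,0,-0.5,0],
    [1,-1.5,0,-0.5,0],
    [1,-1.5,0,-0.5,0],
    [1,0,0,0,0],
  ],
)

```text
clock: 19.77
position: [664.0, 189.9, 145.0]
tcp_rot: [0.839, 0.544, 0.012, 0.0]
wrist_force: [6.6, 18.9, 16.9]
gripper_width: 20.0
finger_force: 30.0
```

Request:
apply_moves(
  commands=[
    [1,-1,0,0.7,0],
    [1,-1,0,0.7,0],
    [1,0,0,0,0],
  ],
)

```text
clock: 20.02
position: [664.0, 189.8, 145.0]
tcp_rot: [0.839, 0.544, 0.014, -0.0]
wrist_force: [6.9, 23.7, 20.7]
gripper_width: 19.6
finger_force: 30.0
```

Request:
apply_moves(
  commands=[
    [1,1.5,0,0,0],
    [1,1.5,0,0,0],
    [0.8,0.5,0,0,0],
    [0.6,0,0,0,0],
    [0.6,0,0,0,0],
  ],
)

```text
clock: 20.43
position: [659.1, 184.6, 137.9]
tcp_rot: [0.839, 0.544, 0.002, 0.001]
wrist_force: [-0.1, -0.3, -1.1]
gripper_width: 28.8
finger_force: 0.0
```

Request:
apply_moves(
  commands=[
    [0.6,0,0,0,0],
    [0.6,0,0,0,0],
    [0.6,0,0,0,0],
  ],
)

```text
clock: 20.68
position: [657.7, 183.0, 134.7]
tcp_rot: [0.84, 0.543, -0.001, -0.0]
wrist_force: [-0.1, 0.1, -0.3]
gripper_width: 37.0
finger_force: 0.0
```

Request:
apply_moves(
  commands=[
    [0.6,4.8,0,-8.8,0],
    [0.6,12,0,-22,0],
    [0.6,14,0,-26,0],
    [0.6,10,0,-30,0],
    [0.6,0,0,-30,0],
  ],
)

```text
clock: 21.1
position: [674.9, 222.3, 253.1]
tcp_rot: [0.84, 0.543, -0.0, -0.001]
wrist_force: [-0.4, -0.1, 0.6]
gripper_width: 37.0
finger_force: 0.0
```

Request:
apply_moves(
  commands=[
    [0.6,-30,-26,0,0],
    [0.6,-30,-26,0,0],
    [0.6,-30,-27,0,0],
    [0.6,-28,-27,0,0],
    [0.6,0,0,35,0],
  ],
)

```text
clock: 21.52
position: [528.4, 155.5, 225.1]
tcp_rot: [0.84, 0.543, 0.005, 0.003]
wrist_force: [2.3, -0.3, 0.4]
gripper_width: 37.4
finger_force: 0.0
```

Request:
apply_moves(
  commands=[
    [0.6,0,0,35,0],
    [0.6,0,0,30,0],
    [0.6,0,0,0,0],
    [0.6,0,0,0,0],
    [0.6,0,0,0,0],
  ],
)

```text
clock: 21.93
position: [531.1, 156.6, 154.0]
tcp_rot: [0.84, 0.543, 0.001, 0.0]
wrist_force: [-0.3, 0.0, 0.2]
gripper_width: 37.0
finger_force: 0.0
```

```bash
python3 r.py
```

```text
[531.5 156.7 154.5]
orange 100.0 (500, 239, 12, 23) [504.8 249.4] [[498.0, 260.0], [502.0, 238.0], [511.0, 239.0], [508.0, 261.0]]
orange 289.5 (393, 126, 36, 30) [407.8 143.9] [[387.0, 140.0], [398.0, 125.0], [429.0, 148.0], [417.0, 163.0]]
orange 1156.5 (448, 76, 43, 34) [469.   92.5] [[448.0, 76.0], [490.0, 76.0], [490.0, 109.0], [448.0, 109.0]]
cam [565.7 233.1 320.7]
gap 0 ring 0 [392.5 125.2] [429.9 160.3]
gap 0 ring 5 [396.  122.1] [434.4 158. ]
cap (np.float64(470.4565349557412), np.float64(101.75233368612658)) [[453.5, 120.2], [447.9, 84.0], [486.9, 83.8], [493.6, 120.0]]
gap 5 ring 0 [396.  122.1] [434.4 158. ]
gap 5 ring 5 [399.7 118.8] [439.1 155.5]
cap (np.float64(478.18089301904155), np.float64(96.4431655200074)) [[460.7, 115.5], [454.8, 78.2], [495.1, 78.0], [502.3, 115.3]]
```

Nothing shifted under the side load, the measured gap is about 0 ± 1 mm, and the collar reached a firm stop. I hand the job in.

```bash
python3 -c "
from rig import robot
print(robot.sign_off())"
```

```text
the job is handed in; nothing more can be done
None
```

The probe is in the well and released, and the job is handed in at about 22 s. The collar came to a firm stop at about 32 N and measures flush to about 1 mm. The cap and collar positions allow a lean of 2–3°, within measurement error, and the plate slid about 2 mm sideways under the push.

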